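# Lay the parts of a stripped rear hub in their kit nests

## Robot

A 7-joint arm with a two-finger parallel gripper is mounted at the origin on the work surface; the furniture and walls round the work are solid. World frame = base frame: x ahead of the robot, y to its left, z up, the work surface at z = 0. Lengths are in m, angles in rad, forces in N, time in s.
With the tool pointing down it reaches from about 0.425 to 0.925 m from the base axis. Payload 6.8 kg.
Tool frame: the origin (TCP) lies midway between the tips of the shut fingers; the grasp point (between the pads) lies 19 mm behind it; z points along the fingers, x is the direction in which the jaws open and shut, and the axes are right-handed (so a half turn about z gives the same grasp; the last joint's range is limited). The gripper opens to 85 mm and grips with 20 to 120 N. Pads are 22 mm wide; open, the fingers measure 114 mm over their backs; the gripper's body (76 mm by 85 mm) begins 54 mm behind the grasp point. The pads swing forward as they close: fully open they stand 13 mm farther back than shut.
Start: joints at [1.242, 0.477, 0.022, 1.555, -0.011, 1.109, -0.083], TCP at [0.148, -0.659, 0.231] pointing down, gripper open.
Joint ranges: [-2.96, 2.96], [-0.34, 2.1], [-1.41, 1.46], [0.24, 2.44], [-1.37, 4.51], [0.17, 1.92], [-2.96, 2.96]. Speed limits (rad/s): [2.39, 2.39, 3.14, 3.14, 3.14, 3.14, 3.14].

## Interface

Orientations are given as a unit quaternion [w, x, y, z].
In Python, from station import bot, imaging, nets gives the robot as it stands. The module is installed in compiled form; this text tells all that it offers.
- The arm moves only by the tool apply_moves, never from a script. Its argument "moves" is text: rows parted by semicolons, each of 7 numbers parted by spaces: the gripper command: -1 is fully open, 1 is shut, values between are in proportion, then the shift along the tool's x, y, z normalised to -1 to 1, where 1 is 120 mm, then the turn, a rotation vector about the tool's x, y, z normalised to -1 to 1, where 1 is 4 degrees. In form: hand dx dy dz rx ry rz; .... A call has 1 to 12 rows; each row shifts and turns the commanded pose from where the row before left it, along the tool's axes as they then stand; what a row does not reach is not made up. A row lasts 1/12 s, in which the tool goes at most 41.7 mm and 7.16 degrees, less where a joint would pass 70% of its speed; a pose out of reach is approached as far as the arm can. A call with a number of a shift or a turn outside -1 to 1 is refused whole. A call with a gripper value outside its range is refused whole. The fingers move at their own pace and stop on an object; "force" is the grip in N (left out, the last holds). Time passes only in rows, so rows that do not move let the fingers close. It gives the time, the measured TCP pose, the force and the opening at its end, in the units of the state.
- bot.get_obs(): the state, without advancing time (a new reading comes with each control period).
- imaging.read_camera(name): name is "scene" or "top" or "wrist"; returns a dict with "image" (420x560x3 uint8, red, green, blue), "fx", "fy", "cx", "cy" (pixels), "view" (4x4, takes a point from world to camera coordinates); the wrist camera has in their place "mount" (4x4, takes a point from camera to tool coordinates, whose origin is the TCP and whose axes are the tool frame's). Camera axes: x right, y down, z forward; pixel columns grow to the right and rows downward; lengths in m; the calibration is good to about 2 mm. A picture is of the moment at which its call begins: read the wrist's pose just before it. There is no depth.
- bot.hand_in(): hands the job in, once; it reports no verdict.
Trained networks look in a picture, given as the dict that the camera call returned (one of the last four; its "shot" number tells which), for a name from the list of things; names that differ only in an ending like _2 or _b are one class to them, and where a whole thing is asked for, a point or a joint stands for the part that bears it (a point fixed in the world has none). Each returns a list of dicts, best first, with "score" (0 to 1); they miss things now and then, are a little off and sometimes report something else, mostly with a low value. They report only what shows in the picture. A call takes as long as a camera call. They do not tell look-alikes from the thing itself.
- nets.spot_in(picture, name): "rect" ([left, top, right, bottom] in pixels, round what is visible of it).
- nets.outline_of(picture, name): "region" (420x560 bool, what is visible of it) and "rect" ([left, top, right, bottom] in pixels, round what is visible of it).
- nets.spot_point(picture, name): "location" ([column, row] in pixels: a listed point, or the origin of a listed thing).
The state is a dict: "t": time; "q": joint angles; "joint_vel": joint speeds; "joint_torque": joint torques, N m; "eef_pos": TCP position; "tool_rot": TCP orientation; "contact_force": force on the tool from outside, world axes, zero at the start; "torque": the same for the moment, N m; "gripper_width": opening from 0.0 (shut) to 1.0 (fully open).
Only numpy, scipy, OpenCV 4.12 (cv2) and the standard library are available. Lean on these libraries where they do the work, as an engineer would, in place of code of your own. Each camera call takes 0.05 s, during which the arm holds its last target.

## Task

The rear hub has been stripped: put its four parts into the plywood nests of the overhaul kit, each lying flat in the recess made for it: the toothed cog in the largest round dish, the bearing ring in the middle-sized dish, the cone in the smallest dish, each the same way up as it lies now, and the axle lengthwise in the oblong block. Leave the blue box cutter and the yellow tyre lever where they lie.

Things in the scene. Friction and masses are not known exactly. Their poses are not given: they have to be found in the camera images.
- cog: Dark steel sprocket with sixteen teeth, lying flat, 69 mm across the teeth and 15 mm high: the toothed disc is only 3 mm thick and lies at the bottom, above it stands a round hub 48 mm across, from 3 to 15 mm height, which is the part to grip. Origin: centre of the underside; z up.
- bearing_ring: Flat steel ring with small balls round it, lying flat, 53 mm outside diameter, 8 mm high over the balls; the rim that can be gripped is 6 mm high. Origin: centre of the underside; z up.
- cone: Small stepped steel bearing cone standing on its wide end, narrow end up, 39 mm across the flange at the bottom and 22 mm high; grip across the flange, low down. Origin: centre of the underside; z up.
- axle: Steel hub axle lying on the bench, 108 mm long: plain middle 14 mm thick and 52 mm long, where it is to be gripped, between two hexagon nuts 17 mm across flats and 8 mm thick (centres 30 mm either side of the middle), then 10 mm threaded ends. It rests on flats of the nuts. Origin: the middle of the axle, on its axis, 8.5 mm above what it lies on; x along the axle. Both ends are alike.
- nest_large: Plywood dish 6 mm high, fixed to the bench, with a round recess 3 mm deep (its grey felt floor is 3 mm above the bench, the rim top 6 mm). Origin: centre of its underside, on the bench; z up. The largest of the three dishes: recess 85 mm, outside 97 mm. For the cog.
- nest_medium: Plywood dish 6 mm high, fixed to the bench, with a round recess 3 mm deep (its grey felt floor is 3 mm above the bench, the rim top 6 mm). Origin: centre of its underside, on the bench; z up. The middle-sized dish: recess 69 mm, outside 81 mm. For the bearing ring.
- nest_small: Plywood dish 6 mm high, fixed to the bench, with a round recess 3 mm deep (its grey felt floor is 3 mm above the bench, the rim top 6 mm). Origin: centre of its underside, on the bench; z up. The smallest dish: recess 55 mm, outside 67 mm. For the cone.
- nest_long: Oblong plywood block 136 x 46 mm, 6 mm high, fixed to the bench, with a rectangular recess 124 x 34 mm, 3 mm deep (its grey felt floor is 3 mm above the bench). Origin: centre of its underside, on the bench; x along its length, z up. For the axle.
- cutter: Bystander: slim blue box cutter lying beyond the nests, 22 x 127 x 16 mm. Origin: centre of the underside; y along it.
- tyre_lever: Bystander: yellow plastic tyre lever lying left of the parts, 18 x 117 x 7 mm. Origin: centre of the underside; y along it. Beyond it a bicycle wheel leans over the bench, its tyre rising from x 0.40, y 0.20 (bench) to x 0.52, y 0.04 (0.12 high) and x 0.60, y 0 (0.3 high): keep hand and wrist clear, best with fingers closing along a line 0.9 rad clockwise from x.
Things that resemble listed ones, but are neither listed nor needed, are in the scene too. Leave any purple look-alike of the axle alone.

How it is judged:
By the outcome, as a careful person would: the job done as asked, in the order asked, and still so for the second after the job is handed in, with the robot touching nothing.
It also fails if it takes over 90 s, if anything falls off the work surface, if the arm or the gripper's body presses on something with over 40 N, if the wrist force passes 120 N, or if a joint passes its speed limit or range.

## Working session

There is one attempt and no reset: what is moved stays moved. The work goes in short steps, Python scripts to look and compute and a tool call to move; the robot and the scene stay as the last step left them, time stands still between calls to the robot, and variables do not carry over. Pictures are saved under pics/ and viewed, and the job is handed in when it is done.

Besides the shell and the picture viewer there is one more tool, called after "Request:" as a command line: name --argument value ..., lists and objects as JSON in quotes. apply_moves: Moves the arm, as the interface text tells. Scaled input: -1 to 1 covers 120 mm each way for a shift and 4 degrees each way for a turn. Its arguments: {"type":"object","properties":{"moves":{"type":"string"},"force":{"type":"number"}},"required":["moves"]}

```bash
mkdir -p pics; python3 - <<'E'
from station import bot, imaging, nets
import cv2,pickle
print(bot.get_obs())
for n in ["scene","top"]:
    p=imaging.read_camera(n)
    cv2.imwrite(f"pics/{n}0.png",p["image"][:,:,::-1])
    pickle.dump(p,open(f"{n}0.pkl","wb"))
    print(n,p["fx"],p["cx"],p["cy"],p["view"].round(3).tolist())
    for o in ["cog","bearing_ring","cone","axle","nest_large","nest_medium","nest_small","nest_long","cutter","tyre_lever"]:
        print(o,[(d["score"],[round(float(v)) for v in d["location"]]) for d in nets.spot_point(p,o)][:4],[(round(float(d["score"]),2),[round(float(v)) for v in d["rect"]]) for d in nets.spot_in(p,o)][:4])
E
```

```text
{'t': 0.0, 'q': array([ 1.24190405,  0.47779962,  0.02237618,  1.55644342, -0.01147354,
        1.10931079, -0.08307985]), 'joint_vel': array([ 0.0009588 ,  0.00128037,  0.0006824 ,  0.00073258, -0.00010097,
        0.00158681, -0.00039891]), 'joint_torque': array([-4.44711859e-04, -5.96451616e+01,  1.60801705e+00, -2.81201273e+01,
        1.25482617e-02,  9.33805393e-03, -2.26348459e-05]), 'eef_pos': array([ 0.14765337, -0.65804771,  0.23033015]), 'tool_rot': array([-5.01022441e-04,  7.80712000e-01, -6.24890337e-01, -7.67237458e-04]), 'contact_force': array([ 0.75162275, -0.02872654, -0.30535681]), 'torque': array([ 0.03592723, -0.00581276, -0.02808377]), 'gripper_width': 1.0022488952453368}
scene 494.2836728441232 279.00852519031497 211.69073280715693 [[-0.803, -0.596, -0.011, 0.206], [-0.298, 0.417, -0.859, 0.288], [0.517, -0.686, -0.513, 0.888], [0.0, 0.0, 0.0, 1.0]]
cog [(0.69, [254, 200]), (0.66, [328, 241])] [(0.64, [316, 229, 340, 248]), (0.37, [295, 186, 318, 197])]
bearing_ring [(0.64, [243, 261])] [(0.47, [233, 254, 256, 268]), (0.28, [192, 275, 234, 302])]
cone [(0.51, [2
[... 854 characters left out ...]
2, [206, 198, 232, 225])]
cone [(0.68, [264, 225]), (0.45, [246, 161])] [(0.78, [256, 216, 273, 236])]
axle [(0.85, [346, 317]), (0.81, [409, 281]), (0.78, [300, 183])] [(0.88, [334, 296, 364, 339]), (0.76, [282, 170, 316, 199]), (0.74, [386, 267, 434, 293])]
nest_large [(0.98, [245, 159])] [(0.73, [223, 139, 264, 184])]
nest_medium [(0.75, [329, 138])] [(0.88, [312, 121, 349, 154])]
nest_small [(0.7, [388, 184]), (0.16, [244, 163])] [(0.98, [374, 168, 405, 197])]
nest_long [(0.82, [348, 220])] [(0.78, [320, 192, 372, 250])]
cutter [(0.91, [258, 119]), (0.35, [388, 184])] [(0.7, [254, 218, 273, 236]), (0.62, [229, 109, 285, 135])]
tyre_lever [(0.7, [154, 211])] [(0.83, [154, 183, 164, 242])]
```

```bash
python3 - <<'E'
import cv2
a=cv2.imread("pics/top0.png");cv2.imwrite("pics/top0c.png",cv2.resize(a[95:345,140:450],None,fx=2.4,fy=2.4,interpolation=cv2.INTER_CUBIC))
E
```

```text
(no output)
```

View pics/top0c.png

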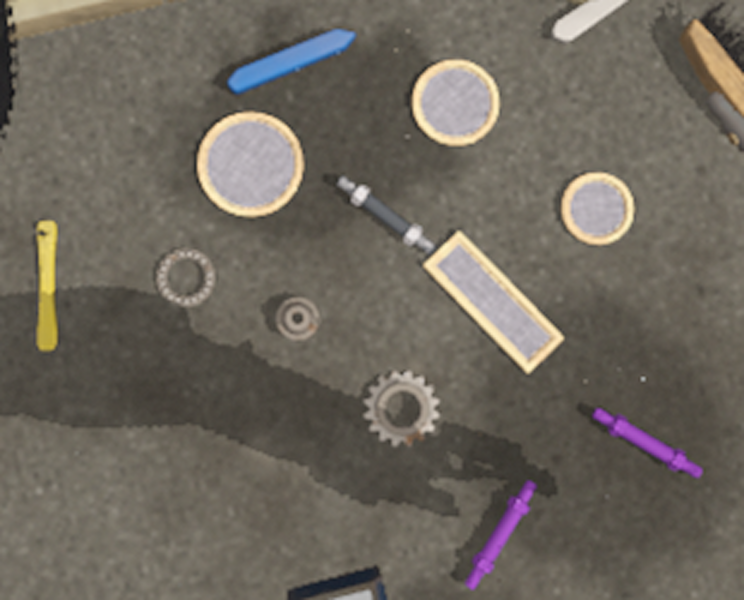

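View pics/scene0.png

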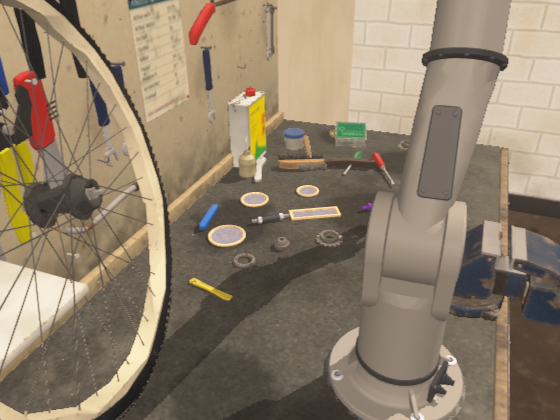

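The steel parts are, in full-image pixels: cog (306,266), ring (217,210), cone (264,227) and axle (300,183). The axle look-alikes are purple, at (346,317) and (409,281), so I'll leave those. The nests are at large (245,163), medium (330,138), small (389,182) and long (346,221).

```bash
cat > h.py <<'E'
import numpy as np,cv2,pickle
from scipy.spatial.transform import Rotation as R
def ray(p,uv,z,V=None):
    V=p["view"] if V is None else V
    d=np.array([(uv[0]-p["cx"])/p["fx"],(uv[1]-p["cy"])/p["fy"],1.])
    Rm=V[:3,:3];o=-Rm.T@V[:3,3];w=Rm.T@d
    return o+w*(z-o[2])/w[2]
def wview(p,o):
    q=o["tool_rot"];T=np.eye(4);T[:3,:3]=R.from_quat([q[1],q[2],q[3],q[0]]).as_matrix();T[:3,3]=o["eef_pos"]
    return np.linalg.inv(T@p["mount"])
def delta(o,tgt,yaw=None):
    """tool-frame shift in units of 120mm; tgt world; yaw= desired tool x heading (mod pi)"""
    q=o["tool_rot"];M=R.from_quat([q[1],q[2],q[3],q[0]]).as_matrix()
    return M.T@(np.array(tgt)-o["eef_pos"])/0.12, M
E
python3 - <<'E'
from station import bot, imaging, nets
from h import *
p=imaging.read_camera("top")
for n,z in [("cog",.003),("bearing_ring",.004),("cone",.003),("axle",.0085),("nest_large",.006),("nest_medium",.006),("nest_small",.006),("nest_long",.006),("cutter",.01),("tyre_lever",.005)]:
    for d in nets.outline_of(p,n)[:4]:
        m=d["region"].astype(np.uint8);c=cv2.findContours(m,0,2)[0];c=max(c,key=cv2.contourArea)
        w=np.array([ray(p,q[0],z)[:2] for q in c]).astype(np.float32)
        r=cv2.minAreaRect(w*1000);b=cv2.boxPoints(r)
        e=max([(b[1]-b[0]),(b[2]-b[1])],key=np.linalg.norm)
        print(n,round(float(d["score"]),2),[int(v) for v in d["rect"]],"c",np.round(r[0],0),"size",np.round(r[1]),"ang",round(np.degrees(np.arctan2(e[1],e[0])),1))
E
```

```text
cog 0.75 [291, 252, 321, 282] c [ 321. -299.] size [60. 64.] ang -26.3
bearing_ring 0.78 [205, 197, 233, 223] c [ 438. -102.] size [53. 50.] ang 1.0
bearing_ring 0.45 [254, 216, 271, 235] c [ 402. -202.] size [36. 39.] ang -44.1
bearing_ring 0.42 [311, 120, 347, 156] c [ 604. -346.] size [77. 76.] ang 0.5
cone 0.55 [254, 217, 272, 235] c [ 400. -203.] size [36. 37.] ang -44.0
axle 0.58 [332, 296, 363, 344] c [ 211. -385.] size [ 20. 105.] ang -33.5
axle 0.53 [278, 166, 318, 201] c [ 497. -282.] size [110.  18.] ang 54.2
axle 0.51 [386, 268, 432, 293] c [ 294. -518.] size [108.  17.] ang 60.6
nest_large 0.56 [224, 142, 265, 184] c [ 541. -155.] size [94. 97.] ang -88.9
nest_medium 0.56 [310, 120, 347, 153] c [ 603. -344.] size [77. 78.] ang -88.9
nest_small 0.74 [374, 170, 402, 195] c [ 507. -475.] size [62. 65.] ang -89.0
nest_long 0.77 [317, 191, 372, 248] c [ 419. -380.] size [136.  47.] ang 44.7
cutter 0.67 [234, 108, 287, 135] c [ 639. -192.] size [ 24. 124.] ang -66.1
tyre_lever 0.64 [151, 186, 163, 244] c [427.  26.] size [116.  19.] ang 2.2
tyre_lever 0.62 [292, 250, 323, 281] c [ 321. -297.] size [63. 56.] ang 27.3
```

Request:
apply_moves --moves "-0.5 0 0 0 0 0 -0.92;-0.5 0 0 0 0 0 -0.92;-0.5 0 0 0 0 0 -0.92;-0.5 0 0 0 0 0 -0.92;-0.5 0 0 0 0 0 -0.92;-0.5 0 0 0 0 0 -0.92;-0.5 0 0 0 0 0 -0.92" --force 40

```text
t: 3.23
eef_pos: [0.1478, -0.6587, 0.2313]
tool_rot: [0.0, 0.901, -0.434, 0.0]
contact_force: [0.6, -0.5, 0.3]
gripper_width: 0.749
```

Request:
apply_moves --moves "-0.5 -0.12 -0.25 0.07 0 0 0;-0.5 -0.12 -0.25 0.07 0 0 0;-0.5 -0.12 -0.25 0.07 0 0 0;-0.5 -0.12 -0.25 0.07 0 0 0;-0.5 -0.12 -0.25 0.07 0 0 0;-0.5 -0.12 -0.25 0.07 0 0 0;-0.5 -0.12 -0.25 0.07 0 0 0;-0.5 -0.12 -0.25 0.07 0 0 0;-0.5 -0.12 -0.25 0.07 0 0 0;-0.5 -0.12 -0.25 0.07 0 0 0;-0.5 -0.12 -0.25 0.07 0 0 0;-0.5 -0.12 -0.25 0.07 0 0 0"

```text
t: 4.23
eef_pos: [0.3232, -0.2983, 0.1305]
tool_rot: [0.0, 0.9, -0.435, 0.001]
contact_force: [0.2, -0.8, -0.5]
gripper_width: 0.751
```

```bash
cat > look.py <<'E'
import sys
from station import bot, imaging, nets
from h import *
# usage: look.py pic name:z[:tx,ty,tz] ...
o=bot.get_obs();p=imaging.read_camera("wrist");V=wview(p,o)
print("t",round(o["t"],2),"tcp",o["eef_pos"].round(4),"F",o["contact_force"].round(1),"w",round(o["gripper_width"]*85,1))
_,M=delta(o,[0,0,0]);print("yaw",round(np.degrees(np.arctan2(M[1,0],M[0,0])),2),"tilt",np.degrees(np.arccos(-M[2,2])).round(2))
cv2.imwrite("pics/%s.png"%sys.argv[1],p["image"][:,:,::-1])
for a in sys.argv[2:]:
    n,z=a.split(":");z=float(z)
    print(n,"pt",[(round(float(d["score"]),2),ray(p,d["location"],z,V).round(4)[:2].tolist()) for d in nets.spot_point(p,n)[:3]])
    for d in nets.outline_of(p,n)[:3]:
        c=max(cv2.findContours(d["region"].astype(np.uint8),0,2)[0],key=cv2.contourArea)
        w=np.array([ray(p,q[0],z,V)[:2] for q in c]).astype(np.float32)*1000
        r=cv2.minAreaRect(w);b=cv2.boxPoints(r);e=max([(b[1]-b[0]),(b[2]-b[1])],key=np.linalg.norm)
        print("  ",round(float(d["score"]),2),[int(v) for v in d["rect"]],"c",np.round(r[0],1),"sz",np.round(r[1]),"ang",round(np.degrees(np.arctan2(e[1],e[0])),1),"circ",np.round(cv2.minEnclosingCircle(w)[0],1),"delta",delta(o,[r[0][0]/1e3,r[0][1]/1e3,.1])[0].round(3))
E
python3 look.py w1 cog:0.003
```

```text
t 4.23 tcp [ 0.3232 -0.2983  0.1305] F [ 0.2 -0.8 -0.5] w 63.8
yaw -51.61 tilt 0.06
cog pt [(0.92, [0.3194, -0.2982])]
   0.62 [243, 166, 322, 242] c [ 318.8 -299.3] sz [68. 67.] ang 44.5 circ [ 319.1 -299.3] delta [-0.017  0.034  0.254]
```

View pics/w1.png

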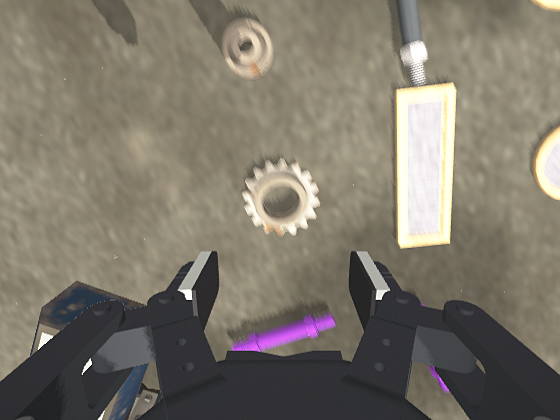

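The wrist view shows the cog at (282,200) between the jaws. It measures at (0.319,-0.299), which agrees with the top camera within 2 mm.

Request:
apply_moves --moves "-0.5 -0.017 0.034 0.3 0 0 0;-0.5 0 0 0.3 0 0 0;-0.5 0 0 0.25 0 0 0;-0.5 0 0 0.12 0 0 0;-0.5 0 0 0.085 0 0 0;-0.5 0 0 0 0 0 0;0.3 0 0 0 0 0 0;0.3 0 0 0 0 0 0;0.3 0 0 0 0 0 0;0.3 0 0 0 0 0 0;0.3 0 0 0 0 0 0;0.3 0 0 0 0 0 0"

```text
t: 5.38
eef_pos: [0.3187, -0.3015, 0.0051]
tool_rot: [0.0, 0.9, -0.435, 0.001]
contact_force: [-1.5, -1.2, 8.1]
gripper_width: 0.522
```

```bash
python3 look.py w2
```

```text
t 5.38 tcp [ 0.3187 -0.3015  0.0051] F [-1.5 -1.2  8.1] w 44.3
yaw -51.62 tilt 0.14
```

View pics/w2.png

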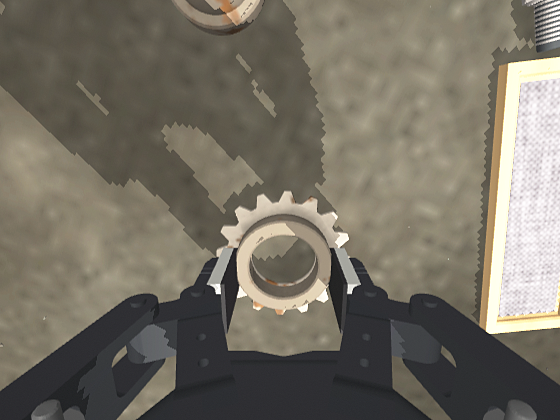

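Request:
apply_moves --moves "0.3 0 0 -0.02 0 0 0;0.3 0 0 -0.1 0 0 0;0.3 0 0 -0.2 0 0 0;0.3 0 0 -0.3 0 0 0"

```text
t: 5.77
eef_pos: [0.3166, -0.2991, 0.0776]
tool_rot: [-0.001, 0.9, -0.435, -0.002]
contact_force: [1.1, -0.8, -1.1]
gripper_width: 0.527
```

```bash
python3 look.py w3
```

```text
t 5.77 tcp [ 0.3166 -0.2991  0.0776] F [ 1.1 -0.8 -1.1] w 44.8
yaw -51.56 tilt 0.29
```

View pics/w3.png

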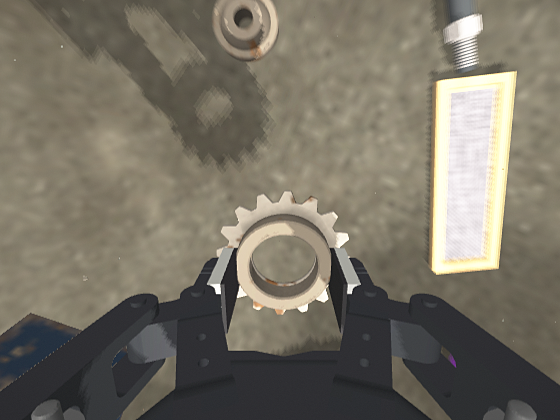

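```bash
python3 - <<'E'
from station import bot,imaging
from h import *
o=bot.get_obs();p=imaging.read_camera("wrist")
V=np.linalg.inv(p["mount"])
print("hubtop",(ray(p,(284,262),-.010,V)*1000).round(1))
print("teeth",(ray(p,(284,252),.002,V)*1000).round(1))
for t in [(0.541,-.155,.06)]: print(delta(o,t)[0].round(3))
c=dict(large=(.541,-.155),med=(.603,-.344),small=(.507,-.475),long=(.419,-.380))
for a in [0]:
  print(o["eef_pos"],o["t"])
E
```

```text
hubtop [ -0.7  -4.8 -10. ]
teeth [-0.7 -4.4  2. ]
[ 0.184 -2.202  0.206]
[ 0.32009905 -0.30181066  0.08430216] 5.8167
```

Request:
apply_moves --moves "0.3 0.026 -0.15 0 0 0 0;0.3 0.026 -0.31 0 0 0 0;0.3 0.026 -0.31 0 0 0 0;0.3 0.026 -0.31 0 0 0 0;0.3 0.026 -0.31 0 0 0 0;0.3 0.026 -0.31 0 0 0 0;0.3 0.026 -0.31 0 0 0 0;0.3 0 -0.16 0 0 0 0;0.3 0 0 0 0 0 0;0.3 0 0 0 0 0 0"

```text
t: 6.7
eef_pos: [0.5361, -0.1545, 0.0778]
tool_rot: [-0.0, 0.901, -0.434, -0.0]
contact_force: [-0.4, -0.3, -2.4]
gripper_width: 0.521
```

```bash
python3 look.py w4 nest_large:0.006 cog:0.08
```

```text
t 6.7 tcp [ 0.5361 -0.1545  0.0778] F [-0.4 -0.3 -2.4] w 44.3
yaw -51.43 tilt 0.04
nest_large pt []
   0.88 [226, 148, 357, 273] c [ 555.6 -147.5] sz [61. 97.] ang -57.5 circ [ 540.8 -156.9] delta [ 0.056 -0.163 -0.185]
cog pt []
   0.89 [216, 188, 351, 317] c [ 540.9 -152.8] sz [66. 60.] ang 49.6 circ [ 538.8 -151.2] delta [ 0.014 -0.04  -0.185]
```

View pics/w4.png

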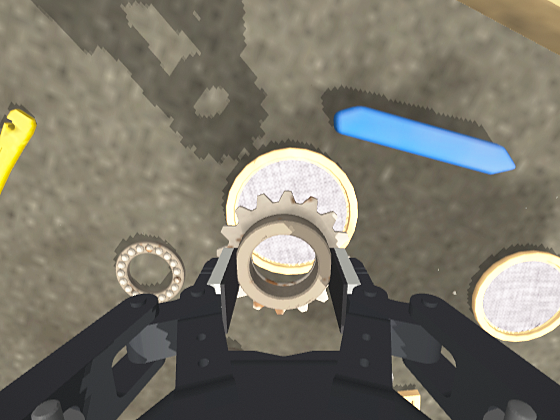

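Request:
apply_moves --moves "0.3 0.035 0.015 0.15 0 0 0;0.3 0 0 0.25 0 0 0;0.3 0 0 0.11 0 0 0;0.3 0 0 0.045 0 0 0;0.3 0 0 0 0 0 0;0.3 0 0 0 0 0 0"

```text
t: 7.45
eef_pos: [0.537, -0.1606, 0.0122]
tool_rot: [-0.0, 0.9, -0.435, 0.0]
contact_force: [0.4, -0.5, -1.2]
gripper_width: 0.524
```

Request:
apply_moves --moves "0.3 0 0 0.015 0 0 0;0.3 0 0 0.012 0 0 0;0.3 0 0 0 0 0 0"

```text
t: 7.7
eef_pos: [0.5373, -0.1604, 0.0091]
tool_rot: [-0.0, 0.9, -0.435, 0.001]
contact_force: [-0.7, 0.5, -1.5]
gripper_width: 0.526
```

```bash
python3 look.py w5
```

```text
t 7.7 tcp [ 0.5373 -0.1604  0.0091] F [-0.7  0.5 -1.5] w 44.7
yaw -51.6 tilt 0.07
```

View pics/w5.png

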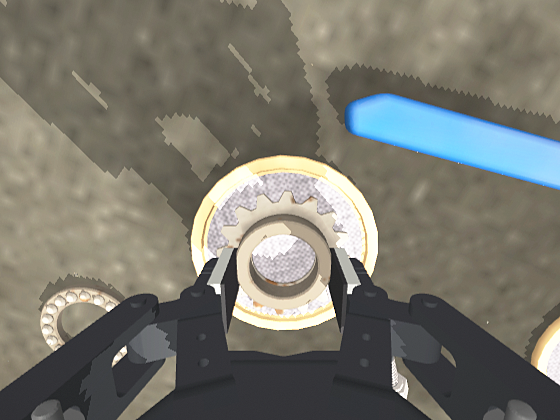

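Request:
apply_moves --moves "0.3 0 0 0.008 0 0 0;0.3 0 0 0 0 0 0;-0.5 0 0 0 0 0 0;-0.5 0 0 0 0 0 0;-0.5 0 0 0 0 0 0;-0.5 0 0 0 0 0 0;-0.5 0 0 -0.1 0 0 0;-0.5 0 0 -0.25 0 0 0;-0.5 0 0 -0.3 0 0 0"

```text
t: 8.5
eef_pos: [0.5351, -0.1597, 0.0851]
tool_rot: [0.0, 0.9, -0.435, -0.002]
contact_force: [1.0, -1.7, 0.8]
gripper_width: 0.753
```

```bash
python3 look.py w6 nest_large:0.006 cog:0.006 bearing_ring:0.004
```

```text
t 8.5 tcp [ 0.5351 -0.1597  0.0851] F [ 1.  -1.7  0.8] w 64.0
yaw -51.57 tilt 0.27
nest_large pt [(0.64, [0.5414, -0.1542])]
   0.81 [226, 139, 351, 265] c [ 541.2 -157. ] sz [95. 95.] ang -51.5 circ [ 541.  -157.1] delta [ 0.013 -0.053 -0.124]
cog pt [(0.68, [0.539, -0.157])]
   0.81 [240, 163, 334, 251] c [ 538.3 -158.1] sz [68. 67.] ang 44.6 circ [ 538.3 -158.4] delta [ 0.005 -0.028 -0.124]
bearing_ring pt [(0.65, [0.4377, -0.098])]
   0.81 [114, 228, 182, 297] c [435.1 -99.1] sz [56. 49.] ang 2.9 circ [ 434.7 -100.3] delta [-0.914  0.34  -0.119]
   0.29 [0, 102, 39, 190] c [450.4  26. ] sz [69. 19.] ang 1.7 circ [450.3  23.8] delta [-1.652 -0.409 -0.119]
```

View pics/w6.png

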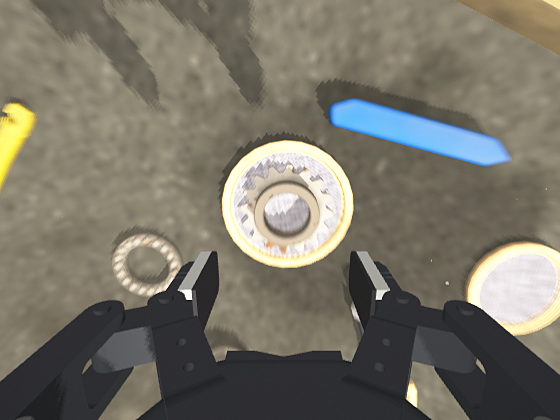

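The cog sits flat inside the large dish, about 3 mm off centre. The ring is next.

Request:
apply_moves --moves "-0.65 -0.1 0.04 0 0 0 0;-0.65 -0.2 0.075 0 0 0 0;-0.65 -0.2 0.075 0 0 0 0;-0.65 -0.2 0.075 0 0 0 0;-0.65 -0.15 0.055 0 0 0 0;-0.65 -0.06 0.02 0 0 0 0;-0.65 0 0 0 0 0 0;-0.65 0 0 0 0 0 0"

```text
t: 9.52
eef_pos: [0.4378, -0.1003, 0.0853]
tool_rot: [-0.0, 0.9, -0.435, 0.0]
contact_force: [-0.3, 0.4, 0.3]
gripper_width: 0.828
```

```bash
python3 look.py w7 bearing_ring:0.004
```

```text
t 9.52 tcp [ 0.4378 -0.1003  0.0853] F [-0.3  0.4  0.3] w 70.4
yaw -51.58 tilt 0.02
bearing_ring pt []
   0.64 [247, 179, 316, 251] c [ 434.6 -101.3] sz [53. 54.] ang -51.6 circ [ 434.5 -101.3] delta [-0.01   0.026 -0.122]
```

View pics/w7.png

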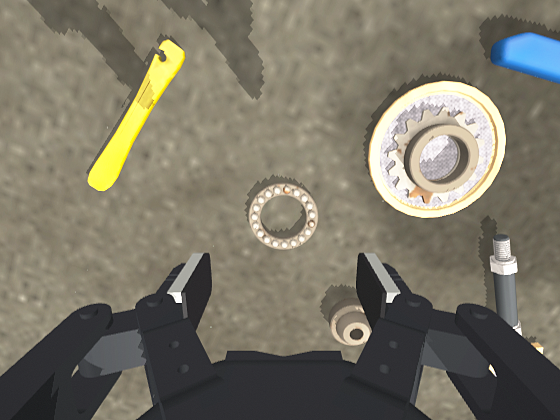

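Request:
apply_moves --moves "-0.5 -0.008 0.02 0.15 0 0 0;-0.5 0 0 0.25 0 0 0;-0.5 0 0 0.17 0 0 0;-0.5 0 0 0.07 0 0 0;-0.5 0 0 0.03 0 0 0;-0.5 0 0 0.01 0 0 0;-0.5 0 0 0 0 0 0"

```text
t: 10.25
eef_pos: [0.4354, -0.1009, 0.0044]
tool_rot: [-0.0, 0.9, -0.435, 0.0]
contact_force: [0.0, -0.6, -0.0]
gripper_width: 0.751
```

```bash
python3 look.py w8
```

```text
t 10.25 tcp [ 0.4354 -0.1009  0.0044] F [ 0.  -0.6 -0. ] w 63.8
yaw -51.6 tilt 0.05
```

View pics/w8.png

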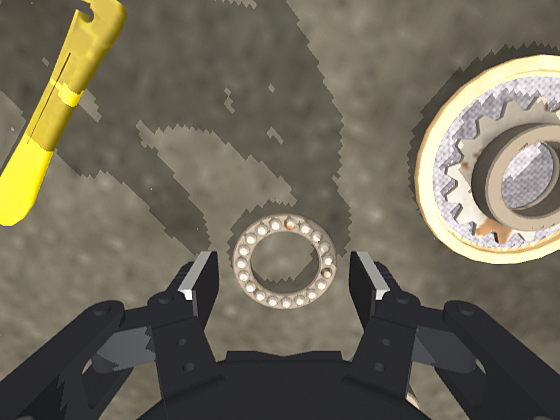

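```bash
python3 - <<'E'
from station import bot,imaging
from h import *
p=imaging.read_camera("wrist")
V=np.linalg.inv(p["mount"]);print(p["fx"],p["cx"],p["cy"]);print(p["mount"].round(3))
a=cv2.resize(p["image"][230:330,170:400,::-1],None,fx=3.4,fy=3.4,interpolation=cv2.INTER_CUBIC);cv2.imwrite("pics/w8c.png",a)
def pr(x):
    c=V[:3,:3]@np.array(x)+V[:3,3];return (p["fx"]*c[0]/c[2]+p["cx"],p["fy"]*c[1]/c[2]+p["cy"])
for z in (0,-.006,-.012,-.019,-.03): print(z,[np.round(pr((s*.032,y,z)),0).tolist() for s in(-1,1) for y in(-.011,.011)])
print(pr((0,0,0)),pr((0,0,.004)))
E
```

```text
309.10434291505237 283.4294300685502 206.09586340728407
[[ 1.    -0.     0.001 -0.001]
 [-0.     0.96   0.282 -0.071]
 [-0.001 -0.282  0.96  -0.143]
 [ 0.     0.     0.     1.   ]]
0 [[221.0, 242.0], [223.0, 281.0], [350.0, 242.0], [347.0, 281.0]]
-0.006 [[219.0, 247.0], [221.0, 287.0], [352.0, 247.0], [349.0, 287.0]]
-0.012 [[216.0, 252.0], [219.0, 294.0], [355.0, 252.0], [352.0, 294.0]]
-0.019 [[213.0, 259.0], [216.0, 302.0], [358.0, 259.0], [355.0, 302.0]]
-0.03 [[207.0, 271.0], [210.0, 317.0], [365.0, 271.0], [361.0, 317.0]]
(np.float64(285.2989600468525), np.float64(261.6945869396244)) (np.float64(285.25032246169025), np.float64(258.2038694266505))
```

View pics/w8c.png

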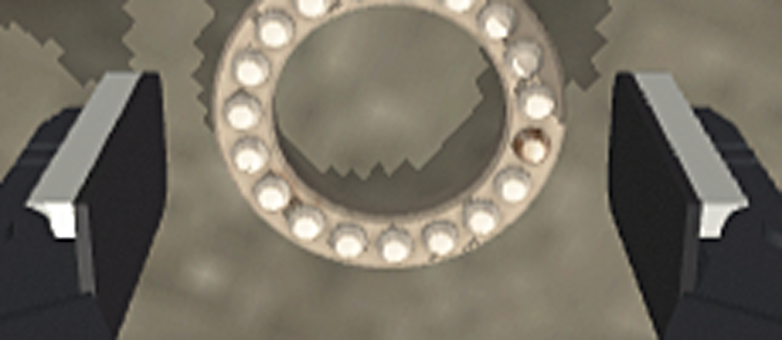

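Request:
apply_moves --moves "-0.45 0 0 0.025 0 0 0;-0.45 0 0 0.02 0 0 0;-0.45 0 0 0 0 0 0;-0.45 0 0 0 0 0 0"

```text
t: 10.68
eef_pos: [0.4346, -0.1008, -0.0014]
tool_rot: [0.0, 0.9, -0.435, 0.0]
contact_force: [-0.3, -0.2, -0.0]
gripper_width: 0.724
```

Request:
apply_moves --moves "-0.45 0 0 0.015 0 0 0;-0.45 0 0 0.012 0 0 0;-0.45 0 0 0 0 0 0"

```text
t: 10.93
eef_pos: [0.4345, -0.1007, -0.005]
tool_rot: [0.0, 0.9, -0.435, -0.0]
contact_force: [0.1, 0.3, 0.9]
gripper_width: 0.725
```

```bash
cat > crop.py <<'E'
import sys
from station import bot,imaging
from h import *
o=bot.get_obs();p=imaging.read_camera("wrist")
print(o["t"],o["eef_pos"].round(4),o["contact_force"].round(1),o["gripper_width"]*85)
cv2.imwrite("pics/%s.png"%sys.argv[1],cv2.resize(p["image"][210:340,170:400,::-1],None,fx=3.4,fy=3.4,interpolation=cv2.INTER_CUBIC))
E
python3 crop.py w9
```

```text
10.9333 [ 0.4345 -0.1007 -0.005 ] [0.1 0.3 0.9] 61.63418792854631
```

View pics/w9.png

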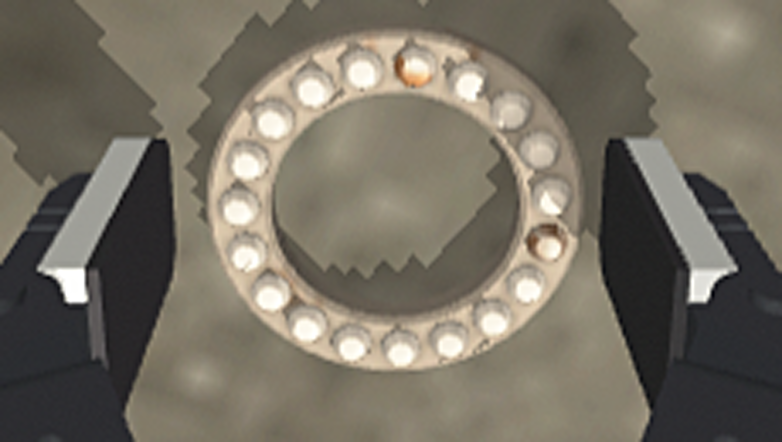

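Request:
apply_moves --moves "-0.4 0 0 0.008 0 0 0;-0.3 0 0 0 0 0 0;-0.2 0 0 0 0 0 0;-0.1 0 0 0 0 0 0;0 0 0 0 0 0 0;0.1 0 0 0 0 0 0;0.1 0 0 0 0 0 0;0.1 0 0 0 0 0 0" --force 30

```text
t: 11.65
eef_pos: [0.4359, -0.1004, -0.0033]
tool_rot: [-0.0, 0.9, -0.435, 0.001]
contact_force: [-6.9, 2.7, 38.5]
gripper_width: 0.605
```

```bash
python3 crop.py w10
```

```text
11.65 [ 0.4359 -0.1004 -0.0033] [-6.9  2.7 38.5] 51.46311192349094
```

View pics/w10.png

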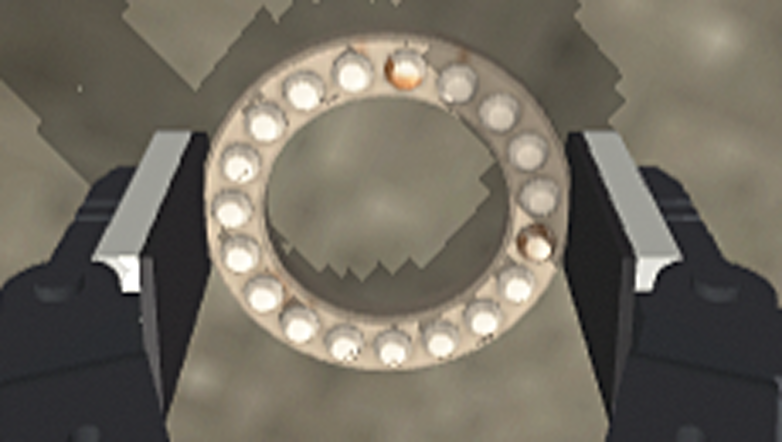

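The 38 N upward reading shows the fingertips pressing on the bench, so I'll open, rise and regrip higher.

Request:
apply_moves --moves "-0.2 0 0 -0.022 0 0 0;-0.36 0 0 -0.03 0 0 0;-0.4 0 0 0 0 0 0;-0.4 0 0 0 0 0 0;-0.2 0 0 0 0 0 0;-0.1 0 0 0 0 0 0;0 0 0 0 0 0 0;0.1 0 0 0 0 0 0;0.1 0 0 0 0 0 0"

```text
t: 12.45
eef_pos: [0.4345, -0.1009, 0.0007]
tool_rot: [0.0, 0.9, -0.435, -0.0]
contact_force: [-2.1, 0.7, 9.3]
gripper_width: 0.583
```

Request:
apply_moves --moves "0.1 0 0 -0.01 0 0 0;0.1 0 0 -0.05 0 0 0;0.1 0 0 -0.15 0 0 0;0.1 0 0 -0.3 0 0 0;0.1 0 0 -0.1 0 0 0;0.1 0 0 0 0 0 0"

```text
t: 12.95
eef_pos: [0.4366, -0.1011, 0.0765]
tool_rot: [-0.001, 0.9, -0.435, 0.003]
contact_force: [0.6, -0.4, -1.7]
gripper_width: 0.574
```

```bash
python3 look.py w11
```

```text
t 12.95 tcp [ 0.4366 -0.1011  0.0765] F [ 0.6 -0.4 -1.7] w 48.8
yaw -51.61 tilt 0.3
```

View pics/w11.png

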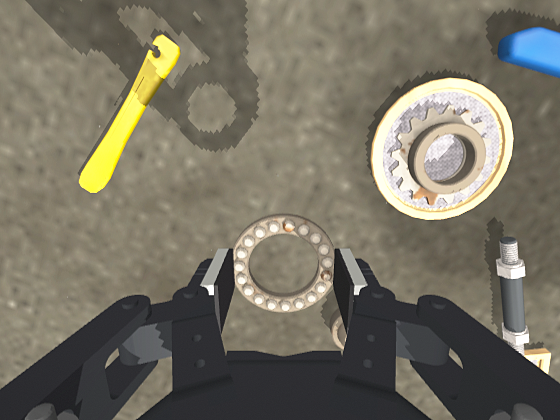

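Request:
apply_moves --moves "0.1 0.15 0.01 0 0 0 0;0.1 0.28 0.02 0 0 0 0;0.1 0.3 0.025 0 0 0 0;0.1 0.3 0.025 0 0 0 0;0.1 0.3 0.025 0 0 0 0;0.1 0.3 0.025 0 0 0 0;0.1 0.3 0.025 0 0 0 0;0.1 0.28 0.01 0 0 0 0;0.1 0.17 0.01 0 0 0 0;0.1 0.075 0 0 0 0 0;0.1 0 0 0 0 0 0;0.1 0 0 0 0 0 0"

```text
t: 14.0
eef_pos: [0.6002, -0.3433, 0.0721]
tool_rot: [-0.0, 0.9, -0.435, -0.002]
contact_force: [-0.3, 1.2, -0.6]
gripper_width: 0.578
```

```bash
python3 look.py w12 nest_medium:0.006 bearing_ring:0.08
```

```text
t 14.0 tcp [ 0.6002 -0.3433  0.0721] F [-0.3  1.2 -0.6] w 49.1
yaw -51.57 tilt 0.18
nest_medium pt [(0.66, [0.6054, -0.3466])]
   0.96 [236, 164, 345, 273] c [ 612.5 -340.6] sz [57. 80.] ang -59.8 circ [ 602.8 -346.3] delta [ 0.045 -0.094 -0.233]
bearing_ring pt []
   0.73 [231, 213, 332, 313] c [ 601.2 -341. ] sz [53. 49.] ang 38.3 circ [ 601.2 -341.4] delta [-0.01  -0.019 -0.233]
```

View pics/w12.png

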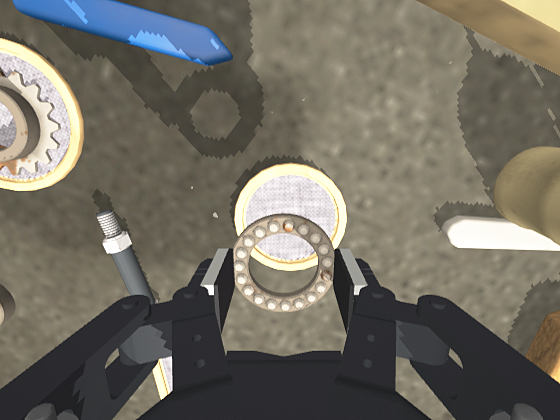

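Request:
apply_moves --moves "0.1 0.035 0.012 0.1 0 0 0;0.1 0 0 0.25 0 0 0;0.1 0 0 0.13 0 0 0;0.1 0 0 0.05 0 0 0;0.1 0 0 0.02 0 0 0;0.1 0 0 0 0 0 0;0.1 0 0 0 0 0 0"

```text
t: 14.83
eef_pos: [0.6034, -0.349, 0.0085]
tool_rot: [-0.0, 0.9, -0.435, 0.001]
contact_force: [0.1, -0.5, -1.4]
gripper_width: 0.574
```

```bash
python3 look.py w13
```

```text
t 14.83 tcp [ 0.6034 -0.349   0.0085] F [ 0.1 -0.5 -1.4] w 48.8
yaw -51.59 tilt 0.07
```

View pics/w13.png

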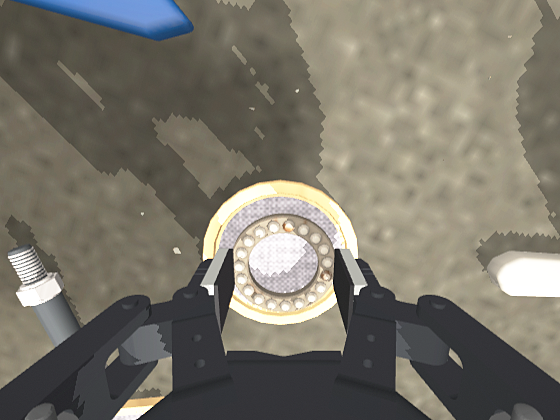

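Request:
apply_moves --moves "0.1 -0.008 -0.012 0.015 0 0 0;0.1 0 0 0.015 0 0 0;0.1 0 0 0 0 0 0"

```text
t: 15.13
eef_pos: [0.6034, -0.3469, 0.0043]
tool_rot: [-0.0, 0.9, -0.435, 0.0]
contact_force: [-1.5, 0.1, 0.1]
gripper_width: 0.579
```

```bash
python3 crop.py w14
```

```text
15.1333 [ 0.6034 -0.3469  0.0043] [-1.5  0.1  0.1] 49.22919028501822
```

View pics/w14.png

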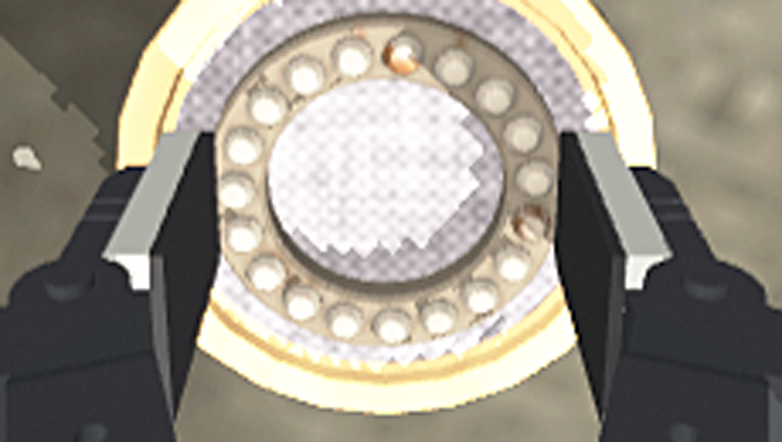

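Request:
apply_moves --moves "-0.1 0 0 0 0 0 0;-0.4 0 0 0 0 0 0;-0.5 0 0 0 0 0 0;-0.5 0 0 0 0 0 0;-0.5 0 0 -0.1 0 0 0;-0.5 0 0 -0.25 0 0 0;-0.5 0 0 -0.3 0 0 0;-0.5 0 0 0 0 0 0"

```text
t: 15.85
eef_pos: [0.6077, -0.3492, 0.0906]
tool_rot: [-0.0, 0.9, -0.435, 0.006]
contact_force: [0.8, -1.2, 1.1]
gripper_width: 0.748
```

```bash
python3 look.py w15 nest_medium:0.006 bearing_ring:0.007
```

```text
t 15.85 tcp [ 0.6077 -0.3492  0.0906] F [ 0.8 -1.2  1.1] w 63.6
yaw -51.61 tilt 0.68
nest_medium pt [(0.84, [0.6016, -0.3456])]
   0.87 [223, 165, 326, 262] c [ 602.5 -346.5] sz [80. 80.] ang 0.5 circ [ 602.5 -346.3] delta [-0.044  0.019 -0.079]
bearing_ring pt []
   0.85 [239, 180, 307, 253] c [ 602.3 -347.1] sz [54. 53.] ang 80.4 circ [ 602.1 -346.6] delta [-0.041  0.024 -0.079]
   0.5 [0, 275, 20, 324] c [ 407.6 -218. ] sz [40. 14.] ang 24.3 circ [ 404.8 -211.8] delta [-1.892  0.627 -0.102]
```

View pics/w15.png

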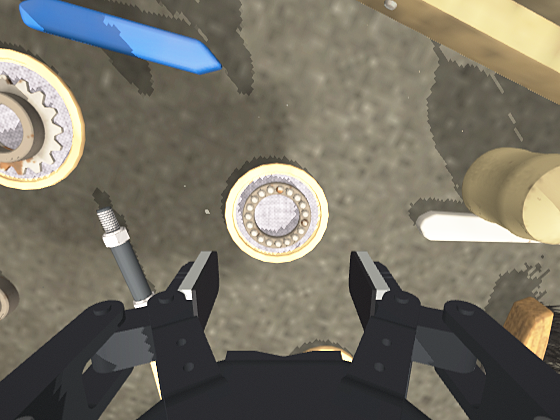

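The ring is centred in the medium dish. On to the cone.

Request:
apply_moves --moves "-0.25 -0.13 0.03 0 0 0 0;-0.25 -0.25 0.07 0 0 0 0;-0.25 -0.28 0.08 0 0 0 0;-0.25 -0.28 0.08 0 0 0 0;-0.25 -0.28 0.08 0 0 0 0;-0.25 -0.28 0.08 0 0 0 0;-0.25 -0.25 0.08 0 0 0 0;-0.25 -0.16 0.05 0 0 0 0;-0.25 -0.08 0.025 0 0 0 0;-0.25 0 0 0 0 0 0;-0.25 0 0 0 0 0 0"

```text
t: 17.02
eef_pos: [0.4016, -0.2034, 0.0821]
tool_rot: [-0.0, 0.9, -0.435, 0.0]
contact_force: [0.8, -0.5, -0.0]
gripper_width: 0.623
```

```bash
python3 look.py w16 cone:0.003
```

```text
t 17.02 tcp [ 0.4016 -0.2034  0.0821] F [ 0.8 -0.5 -0. ] w 52.9
yaw -51.59 tilt 0.04
cone pt [(0.79, [0.3978, -0.2013])]
   0.56 [256, 188, 311, 248] c [ 397.4 -205. ] sz [41. 42.] ang -6.1 circ [ 397.6 -204.5] delta [-0.011  0.036 -0.149]
```

View pics/w16.png

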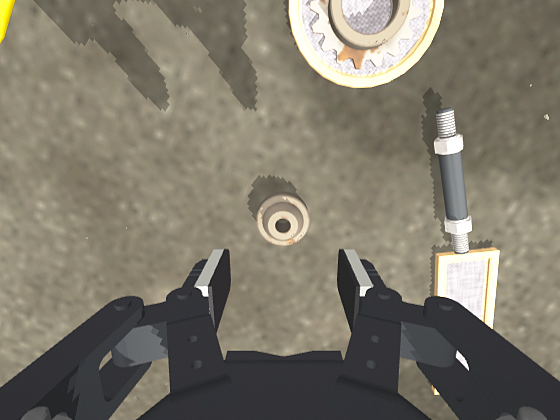

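Request:
apply_moves --moves "-0.25 -0.012 0.02 0.15 0 0 0;-0.25 0 0 0.25 0 0 0;-0.25 0 0 0.17 0 0 0;-0.25 0 0 0.07 0 0 0;-0.25 0 0 0.025 0 0 0;-0.25 0 0 0 0 0 0;-0.25 0 0 0 0 0 0"

```text
t: 17.75
eef_pos: [0.3989, -0.2036, 0.003]
tool_rot: [-0.0, 0.9, -0.435, 0.001]
contact_force: [0.3, -0.1, 0.5]
gripper_width: 0.624
```

```bash
python3 crop.py w17
```

```text
17.75 [ 0.3989 -0.2036  0.003 ] [ 0.3 -0.1  0.5] 53.07242928999535
```

View pics/w17.png

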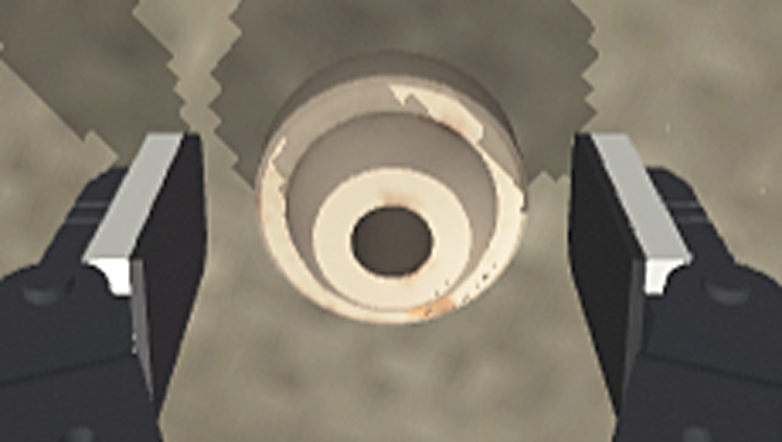

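Request:
apply_moves --moves "-0.2 0 0 0.01 0 0 0;-0.1 0 0 0 0 0 0;0 0 0 0 0 0 0;0.1 0 0 0 0 0 0;0.2 0 0 0 0 0 0;0.3 0 0 0 0 0 0;0.35 0 0 0 0 0 0;0.35 0 0 0 0 0 0" --force 40

```text
t: 18.47
eef_pos: [0.3984, -0.2036, 0.0019]
tool_rot: [0.0, 0.9, -0.435, 0.0]
contact_force: [-2.1, 0.5, 9.2]
gripper_width: 0.428
```

```bash
python3 crop.py w18
```

```text
18.4667 [ 0.3984 -0.2036  0.0019] [-2.1  0.5  9.2] 36.37545497842242
```

View pics/w18.png

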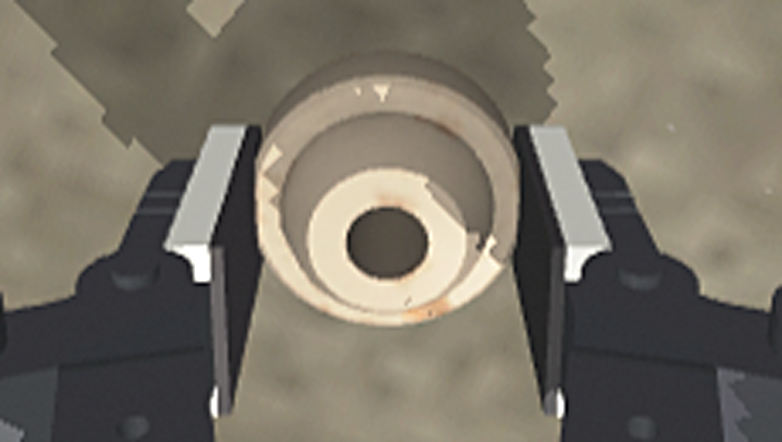

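Request:
apply_moves --moves "0.35 0 0 -0.02 0 0 0;0.35 0 0 -0.1 0 0 0;0.35 0 0 -0.25 0 0 0;0.35 0 0 -0.2 0 0 0;0.35 0 0 -0.05 0 0 0"

```text
t: 18.93
eef_pos: [0.3997, -0.2039, 0.0785]
tool_rot: [-0.0, 0.9, -0.435, 0.002]
contact_force: [0.7, -0.4, -0.2]
gripper_width: 0.428
```

Request:
apply_moves --moves "0.35 0.14 0.04 0 0 0 0;0.35 0.26 0.08 0 0 0 0;0.35 0.28 0.085 0 0 0 0;0.35 0.28 0.085 0 0 0 0;0.35 0.28 0.085 0 0 0 0;0.35 0.28 0.085 0 0 0 0;0.35 0.28 0.085 0 0 0 0;0.35 0.26 0.08 0 0 0 0;0.35 0.19 0.05 0 0 0 0;0.35 0.09 0.025 0 0 0 0;0.35 0 0 0 0 0 0;0.35 0 0 0 0 0 0"

```text
t: 19.93
eef_pos: [0.506, -0.4752, 0.0743]
tool_rot: [-0.0, 0.9, -0.435, -0.001]
contact_force: [0.2, 1.6, -1.1]
gripper_width: 0.426
```

```bash
python3 look.py w19 nest_small:0.006 cone:0.08
```

```text
t 19.93 tcp [ 0.506  -0.4752  0.0743] F [ 0.2  1.6 -1.1] w 36.2
yaw -51.63 tilt 0.1
nest_small pt [(0.93, [0.5068, -0.4771]), (0.39, [0.4216, -0.3835])]
   0.85 [241, 178, 333, 247] c [ 511.6 -473.9] sz [51. 66.] ang -57.6 circ [ 505.5 -477.7] delta [ 0.02  -0.043 -0.214]
cone pt []
   0.87 [241, 221, 325, 305] c [ 505.6 -474.3] sz [43. 38.] ang 38.4 circ [ 505.4 -474.2] delta [-0.008 -0.002 -0.214]
   0.62 [2, 0, 75, 140] c [ 512.2 -340.3] sz [54. 14.] ang 52.7 circ [ 512.3 -340.4] delta [-0.849 -0.738 -0.213]
```

View pics/w19.png

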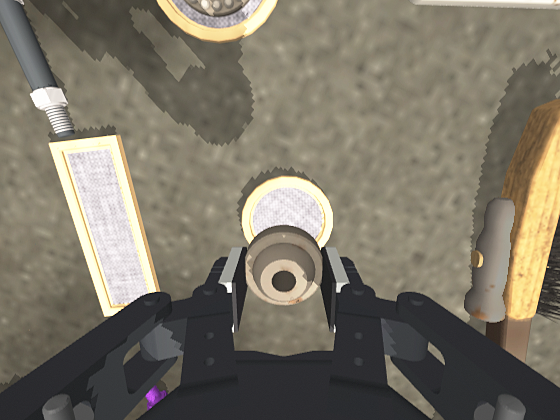

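Request:
apply_moves --moves "0.35 0.016 0.01 0.1 0 0 0;0.35 0 0 0.25 0 0 0;0.35 0 0 0.13 0 0 0;0.35 0 0 0.05 0 0 0;0.35 0 0 0.02 0 0 0;0.35 0 0 0 0 0 0;0.35 0 0 0 0 0 0"

```text
t: 20.77
eef_pos: [0.5075, -0.4781, 0.0103]
tool_rot: [0.0, 0.9, -0.435, 0.001]
contact_force: [0.4, -0.1, -0.3]
gripper_width: 0.432
```

```bash
python3 crop.py w20
```

```text
20.7667 [ 0.5075 -0.4781  0.0103] [ 0.4 -0.1 -0.3] 36.69850117941884
```

View pics/w20.png

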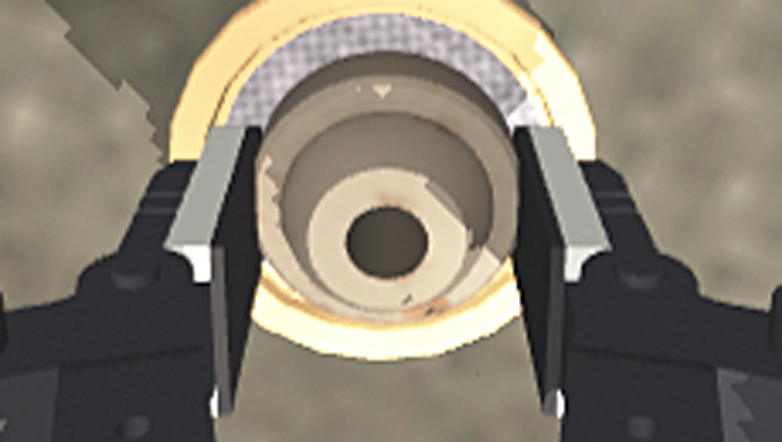

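Request:
apply_moves --moves "0.35 0 -0.004 0.02 0 0 0;0.35 0 0 0.02 0 0 0;0.35 0 0 0 0 0 0;0.35 0 0 0 0 0 0"

```text
t: 21.15
eef_pos: [0.5077, -0.4776, 0.0051]
tool_rot: [0.0, 0.9, -0.435, 0.0]
contact_force: [0.4, -0.9, 0.7]
gripper_width: 0.43
```

Request:
apply_moves --moves "0.1 0 0 0 0 0 0;-0.2 0 0 0 0 0 0;-0.3 0 0 0 0 0 0;-0.3 0 0 0 0 0 0;-0.3 0 0 -0.1 0 0 0;-0.3 0 0 -0.25 0 0 0;-0.3 0 0 -0.3 0 0 0;-0.3 0 0 0 0 0 0;-0.3 0 0 0 0 0 0"

```text
t: 21.9
eef_pos: [0.5091, -0.4789, 0.0867]
tool_rot: [0.001, 0.9, -0.435, 0.003]
contact_force: [0.1, -0.3, -0.5]
gripper_width: 0.648
```

```bash
python3 look.py w21 nest_small:0.006 cone:0.006 nest_long:.006 axle:.0085
```

```text
t 21.9 tcp [ 0.5091 -0.4789  0.0867] F [ 0.1 -0.3 -0.5] w 55.0
yaw -51.6 tilt 0.36
nest_small pt [(0.91, [0.5062, -0.4758])]
   0.77 [235, 177, 326, 257] c [ 504.9 -478.4] sz [66. 66.] ang 38.3 circ [ 505.1 -478.1] delta [-0.024  0.024 -0.111]
cone pt [(0.9, [0.5083, -0.4761])]
   0.57 [252, 188, 308, 245] c [ 505.2 -477.8] sz [42. 41.] ang 62.4 circ [ 505.4 -477.6] delta [-0.027  0.019 -0.111]
nest_long pt [(0.88, [0.4184, -0.3832])]
   0.93 [53, 135, 160, 307] c [ 418.5 -383.1] sz [137.  50.] ang 44.8 circ [ 417.6 -382.3] delta [-1.094  0.095 -0.118]
axle pt [(0.77, [0.4944, -0.284]), (0.71, [0.5079, -0.4741])]
   0.94 [141, 365, 169, 404] c [ 311.2 -488.5] sz [39. 21.] ang 48.3 circ [ 307.6 -485.2] delta [-0.961  1.342 -0.119]
   0.66 [0, 0, 77, 137] c [ 487.3 -291.8] sz [87. 21.] ang 53.5 circ [ 486.2 -291. ] delta [-1.334 -0.827 -0.118]
```

View pics/w21.png

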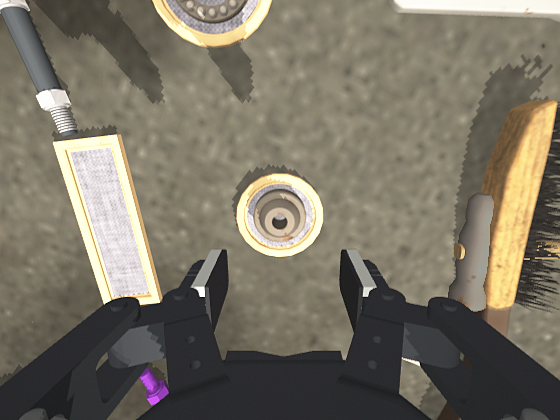

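Request:
apply_moves --moves "0 -0.11 -0.08 0 0 0 0;0 -0.22 -0.15 0 0 0 0;0 -0.24 -0.16 0 0 0 0;0 -0.24 -0.16 0 0 0 0;0 -0.22 -0.16 0 0 0 0;0 -0.18 -0.13 0 0 0 0;0 -0.13 -0.09 0 0 0 -0.5;0 0 0 0 0 0 -0.95;0 0 0 0 0 0 -0.95;0 0 0 0 0 0 -0.95;0 0 0 0 0 0 -0.6;0 0 0 0 0 0 0"

```text
t: 23.35
eef_pos: [0.4948, -0.2827, 0.0826]
tool_rot: [0.0, 0.952, -0.306, 0.0]
contact_force: [-0.5, -0.4, -0.0]
gripper_width: 0.502
```

```bash
python3 look.py w22 axle:.0085
```

```text
t 23.35 tcp [ 0.4948 -0.2827  0.0826] F [-0.5 -0.4 -0. ] w 42.6
yaw -35.67 tilt 0.01
axle pt [(0.86, [0.496, -0.284])]
   0.9 [271, 144, 295, 287] c [ 493.9 -283.8] sz [110.  19.] ang 53.7 circ [ 494.2 -284.1] delta [-0.001  0.012 -0.145]
```

View pics/w22.png

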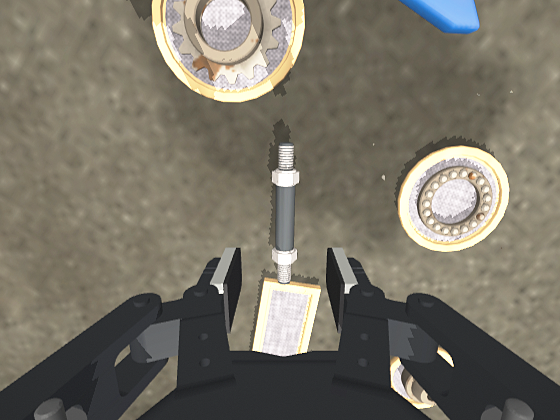

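Request:
apply_moves --moves "0 0 0.012 0.15 0 0 0;0 0 0 0.25 0 0 0;0 0 0 0.17 0 0 0;0 0 0 0.06 0 0 0;0 0 0 0.02 0 0 0;0 0 0 0 0 0 0;0.4 0 0 0 0 0 0;0.7 0 0 0 0 0 0;0.9 0 0 0 0 0 0;0.9 0 0 0 0 0 0;0.9 0 0 0 0 0 0;0.9 0 0 0 0 0 0"

```text
t: 24.5
eef_pos: [0.4949, -0.2838, 0.0061]
tool_rot: [0.0, 0.952, -0.307, 0.001]
contact_force: [0.0, 0.7, 7.0]
gripper_width: 0.14
```

```bash
python3 look.py w23
```

```text
t 24.5 tcp [ 0.4949 -0.2838  0.0061] F [0.  0.7 7. ] w 11.9
yaw -35.81 tilt 0.13
```

View pics/w23.png

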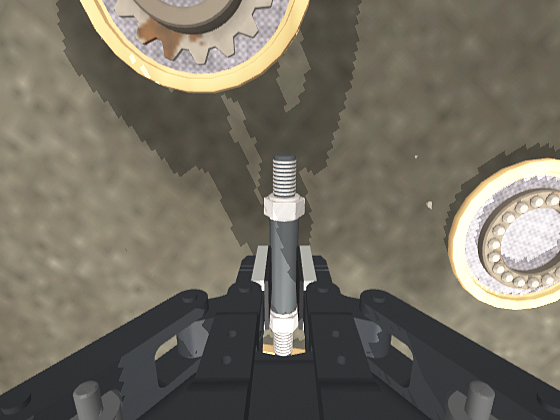

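Request:
apply_moves --moves "0.9 0 0 -0.02 0 0 0;0.9 0 0 -0.08 0 0 0;0.9 0 0 -0.2 0 0 0;0.9 0 0 -0.2 0 0 0;0.9 -0.017 0.13 -0.05 0 0 0;0.9 -0.017 0.25 0 0 0 0;0.9 0 0.25 0 0 0 0;0.9 0 0.25 0 0 0 0;0.9 0 0.16 0 0 0 0.4;0.9 0 0 0 0 0 0.9;0.9 0 0 0 0 0 0.9;0.9 0 0 0 0 0 0.15"

```text
t: 25.55
eef_pos: [0.4173, -0.3826, 0.0714]
tool_rot: [0.0, 0.923, -0.386, 0.0]
contact_force: [-0.1, -0.2, -0.2]
gripper_width: 0.141
```

Request:
apply_moves --moves "0.9 0 0 0 0 0 0;0.9 0 0 0 0 0 0"

```text
t: 25.72
eef_pos: [0.418, -0.3818, 0.0711]
tool_rot: [0.0, 0.924, -0.383, 0.0]
contact_force: [-0.2, 0.6, -1.8]
gripper_width: 0.143
```

```bash
python3 look.py w24 nest_long:.006 axle:.075
```

```text
t 25.72 tcp [ 0.418  -0.3818  0.0711] F [-0.2  0.6 -1.8] w 12.2
yaw -45.05 tilt 0.02
nest_long pt []
   0.55 [251, 119, 318, 256] c [ 432.6 -366.9] sz [94. 48.] ang 44.5 circ [ 432.4 -367.2] delta [-0.003 -0.174 -0.241]
axle pt [(0.73, [0.4183, -0.3802])]
   0.77 [264, 155, 305, 355] c [ 417.8 -381. ] sz [109.  19.] ang 44.9 circ [ 417.5 -380.7] delta [-0.006 -0.004 -0.241]
```

View pics/w24.png

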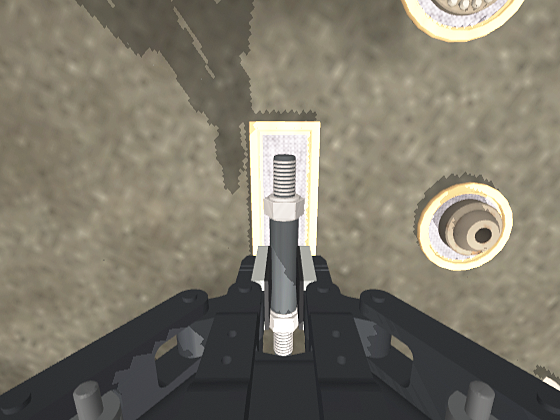

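Request:
apply_moves --moves "0.9 0 0 0.1 0 0 0;0.9 0 0 0.2 0 0 0;0.9 0 0 0.13 0 0 0;0.9 0 0 0.05 0 0 0;0.9 0 0 0.02 0 0 0;0.9 0 0 0 0 0 0;0.9 0 0 0 0 0 0"

```text
t: 26.55
eef_pos: [0.4181, -0.3824, 0.011]
tool_rot: [0.0, 0.923, -0.384, 0.0]
contact_force: [-0.0, -0.2, 0.2]
gripper_width: 0.141
```

```bash
python3 look.py w25
```

```text
t 26.55 tcp [ 0.4181 -0.3824  0.011 ] F [-0.  -0.2  0.2] w 12.0
yaw -45.18 tilt 0.05
```

View pics/w25.png

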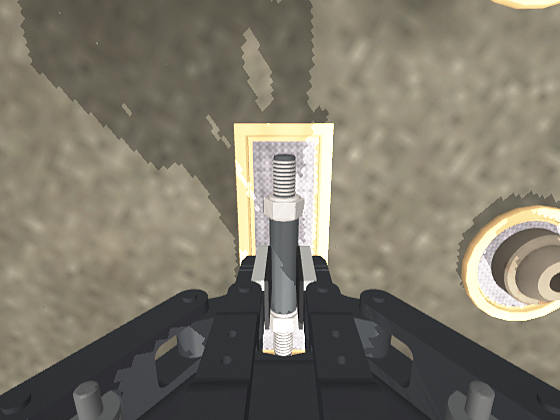

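```bash
python3 - <<'E'
from station import imaging
from h import *
p=imaging.read_camera("wrist");V=np.linalg.inv(p["mount"])
for n,uv,z in [("axfar top",(285,154),-.0064),("axnear top",(283,356),-.0064),("recessfar",(284,138),.005),("outerfar",(284,124),.005),("nestnear",(284,352),.005)]:
    print(n,(ray(p,uv,z,V)*1000).round(1))
cv2.imwrite("pics/w26.png",cv2.resize(p["image"][110:370,220:350,::-1],None,fx=2.3,fy=2.3,interpolation=cv2.INTER_CUBIC))
E
```

```text
axfar top [ -0.3 -55.2  -6.4]
axnear top [-1.2 52.3 -6.4]
recessfar [ -0.7 -61.3   5. ]
outerfar [ -0.7 -67.6   5. ]
nestnear [-0.6 59.9  5. ]
```

View pics/w26.png

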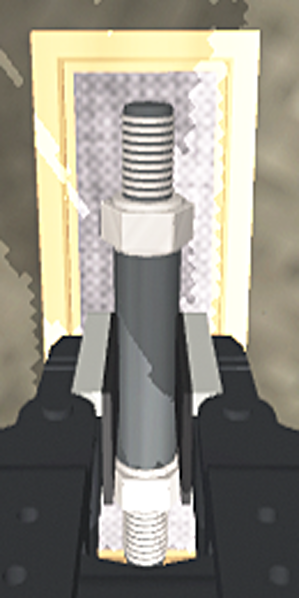

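Request:
apply_moves --moves "0.9 0 0.009 0.01 0 0 0;0.9 0 0 0.008 0 0 0;0.9 0 0 0 0 0 0;0.9 0 0 0 0 0 0"

```text
t: 26.98
eef_pos: [0.4172, -0.3835, 0.0092]
tool_rot: [0.0, 0.923, -0.384, 0.001]
contact_force: [-0.9, -0.2, 4.9]
gripper_width: 0.14
```

Touched down at 4.9 N and z +3.1 mm compared with the pick. Releasing.

Request:
apply_moves --moves "0.6 0 0 0 0 0 0;0.3 0 0 0 0 0 0;0.2 0 0 0 0 0 0;0.2 0 0 0 0 0 0;0.2 0 0 -0.1 0 0 0;0.2 0 0 -0.25 0 0 0;0.2 0 0 -0.3 0 0 0;0.2 0 0 -0.3 0 0 0;0.2 0 0 -0.2 0 0 0;0.2 0 0 0 0 0 0;0.2 0 0 0 0 0 0"

```text
t: 27.9
eef_pos: [0.4178, -0.3836, 0.1489]
tool_rot: [0.001, 0.923, -0.384, 0.002]
contact_force: [-0.6, -0.5, -1.3]
gripper_width: 0.399
```

```bash
python3 look.py w27 nest_long:.006 axle:.0115; python3 - <<'E'
from station import imaging
import cv2
a=imaging.read_camera("top")["image"][:,:,::-1]
cv2.imwrite("pics/top9.png",cv2.resize(a[95:345,140:450],None,fx=2.4,fy=2.4,interpolation=cv2.INTER_CUBIC))
E
```

```text
t 27.9 tcp [ 0.4178 -0.3836  0.1489] F [-0.6 -0.5 -1.3] w 33.9
yaw -45.19 tilt 0.24
nest_long pt [(0.96, [0.42, -0.3801])]
   0.76 [255, 116, 306, 261] c [ 417.2 -382.3] sz [137.  48.] ang 45.0 circ [ 416.5 -382.1] delta [-0.013 -0.004  0.408]
axle pt [(0.73, [0.2976, -0.5151]), (0.55, [0.4145, -0.3807])]
   0.71 [275, 313, 297, 356] c [ 308.4 -493.8] sz [54. 19.] ang 53.3 circ [ 309.6 -494.5] delta [0.007 1.294 0.407]
   0.69 [272, 138, 291, 251] c [ 416.5 -382.9] sz [109.  19.] ang 44.2 circ [ 416.5 -382.9] delta [-0.013  0.004  0.408]
```

View pics/w27.png

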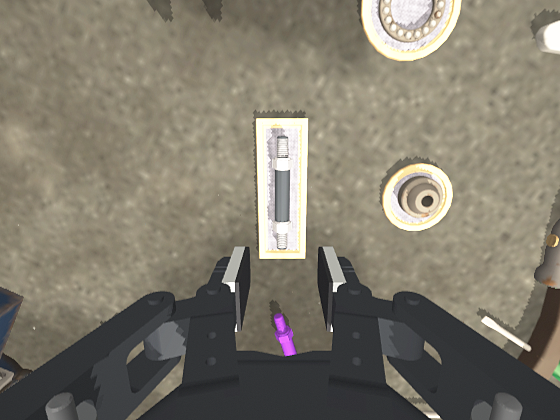

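View pics/top9.png

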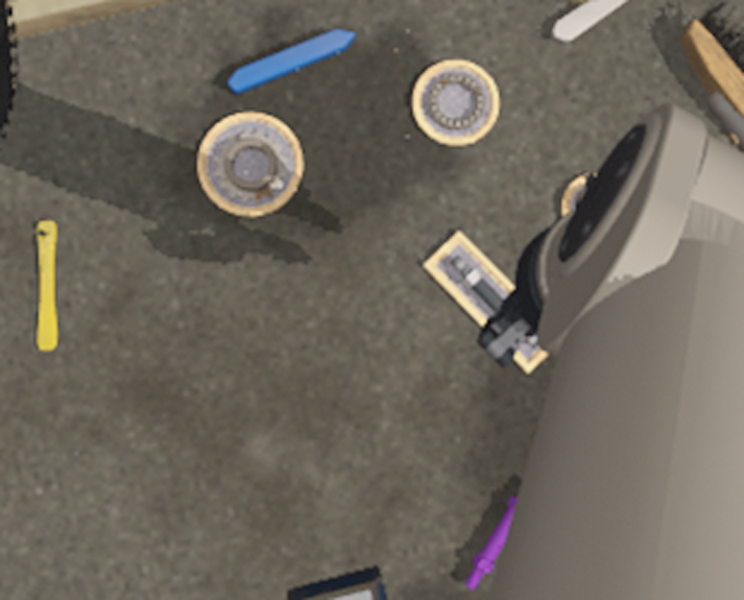

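The last wrist and top pictures show all four parts lying flat in their recesses. The cutter and tyre lever are at the same pixels as at the start, and the gripper is clear at z = 0.149.

```bash
python3 -c "
from station import bot
print(bot.hand_in())"
```

```text
the job is handed in; nothing more can be done
None
```

All four parts are in their nests, placed in the order you gave (cog, bearing ring, cone, axle), and the job is handed in at about 28 s. The hand-in gave no verdict.

**Last checks:** the final wrist views show each part flat in its own recess. The cog is about 3 mm off its dish centre, with 8 mm of room each side. The ring, cone and axle are within about 1 mm of centre. The blue cutter and yellow tyre lever are where they started, and I didn't touch the purple look-alikes. The gripper ended empty and clear, at 0.149 m.

**What went wrong or disagreed:**
- **First grip on the ring:** I went too low and the fingertips pressed on the bench. The last reading was 38.5 N, and the force between readings was not seen. I opened, rose and regripped, and the ring then lifted level.
- **Cog position:** one close-range wrist measurement of the cog in the hand was about 4 mm off the earlier ones. This probably caused its 3 mm offset.
- **Final top view:** the arm hid the cone and part of the axle, so those two rest on the wrist views.

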